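Pin the keeper bar of a board clamp

TASK

On the repair bench's board clamp, swing the open keeper bar shut by its knob until it snaps into its catch. Then lift the long guide rod out of the rod block and thread it from above through the bushing in the bar and on through the bushing below, and finish still holding the rod there in the gripper, with its tip showing in the gap beneath the lower bushing but clear of the base plate. Leave everything else on the bench where it is.

Things in the scene. Friction and masses are not known exactly. Their poses are not given: they have to be found in the camera images.
- keeper (a joint): keeper bar angle about its upright hinge, rad: 0 = shut on its solid end stop; grows as it opens, clockwise from above (shut it points along the fixture's -x, open it is turned towards +y). Starts at 0.55 to 1.1. Stays where left (friction 0.03 N m). The catch's sprung ball is met near 0.08 rad, gives under about 2 N at the knob and snaps behind the bar's lug near 0.035
- keeper_knob (a point): centre of the top of the upright black round knob at the bar's free end: 18 mm across, standing 40 mm up from the bar's top face (knob top 145 mm above the bench, bar top 105 mm). 215 mm from the hinge axis, 65 mm beyond the bar's bushing. It does not turn on the bar. Axes turn with the bar: +x from knob to hinge, z up
- keeper_hinge (a point): point on the bar's upright hinge axis, at the bar's top face, 105 mm above the bench
- upper_bushing (a point): centre of the mouth of the brass bushing in the keeper bar, 150 mm from the hinge axis, moving with the bar; 114 mm above the bench. A lead-in cone 25 mm across at the mouth narrows over 9 mm to a bore 13 mm across and 15 mm long, open below; underside 90 mm above the bench. Outer diameter 33 mm
- lower_bushing (a point): centre of the mouth of an identical bushing on a fixed bridge of the fixture, exactly under the upper one once the bar is shut; mouth 64 mm above the bench, lower end of the bore 40 mm above the bench. Below it an open gap 30 mm high down to the base plate, whose top is 10 mm above the bench
- fixture: board clamp, fixed: aluminium base plate 270 x 140 x 10 mm carrying a circuit board, hinge post, bushing bridge and catch post (its stop rises to 104 mm). Origin on the bench; plate from -130 to +140 mm in x, +-70 mm in y. Hinge axis at x = +100, both bushings (bar shut) at x = -50, knob (bar shut) at x = -115 mm, all at y = 0. z up
- rod: guide rod, upright in a hole of the rod block: steel shank 10 mm across, 120 mm long, tip bevelled to 5 mm over its last 5 mm; on top a round ribbed aluminium head 22 mm across, 45 mm tall (165 mm in all, 0.1 to 0.16 kg). Origin at the centre of the tip's end face, z from tip to head. Tip starts 6 mm above the bench, head spans 126 to 171 mm above it
- rod_tip (a point): centre of the end face of the rod's tip (same point as the rod's origin)
- rod_neck (a point): point on the rod's axis 75 mm above its tip
- rack: the rod block, fixed to the bench: wooden block 60 x 140 x 50 mm, origin at the centre of its underside, with two upright blind holes 12 mm across and 44 mm deep at y = -42 and +42 mm; the long guide rod stands in one, the short punch in the other (either way round)
- can: dark steel drinks can standing upright, 60 mm across, 125 mm tall; origin at the centre of its underside; a bystander, to be left alone
- flux: small amber flux jar with a white cap, 40 mm across, 45 mm tall; origin at the centre of its underside; a bystander, to be left alone
- spool: grey solder spool standing on its flange, 60 mm across, 40 mm tall; origin at the centre of its underside; a bystander, to be left alone
- driver: blue-handled screwdriver lying flat, 190 mm long, handle about 30 mm thick; a bystander, to be left alone
- spanner: small spanner lying flat, 150 mm long; a bystander, to be left alone
- mouse: grey computer mouse, 100 x 58 x 32 mm; origin at the centre of its underside; a bystander, to be left alone
- punch: the short punch (not wanted): steel shank 10 mm across and 66 mm long with a square 16 mm head 30 mm tall, standing in the other hole of the rod block; its head tops out 102 mm above the bench; a bystander, to be left alone
Not all that is in view belongs to the job. What is shaped like the rod but yellow is not meant.

How it is judged:
By the outcome, as a careful person would: the job done as asked, in the order asked, and still so for the second after the job is handed in, while the arm keeps its last pose, push and grip.
It also fails if it takes over 61 s, if anything falls off the work surface, if the arm or the gripper's body presses on something with over 40 N, if the wrist force passes 120 N, or if a joint passes its speed limit or range.

ROBOT

A 6-joint arm with a two-finger parallel gripper is mounted at the origin on the work surface. World frame = base frame: x ahead of the robot, y to its left, z up, the work surface at z = 0. Lengths are in m, angles in degrees, forces in N, time in s.
With the tool pointing down it reaches from about 0.25 to 0.725 m from the base axis. Payload 9.7 kg.
Tool frame: the origin (TCP) lies on the centre line of the jaws, within the pads' length; the fingertips stand 22 mm ahead of it and the grasp point (between the pads) lies 3 mm ahead of it; z points along the fingers, y is the direction in which the jaws open and shut (so a half turn about z gives the same grasp; the last joint's range is limited). The gripper opens to 85 mm and grips with 20 to 120 N. Pads are 22 mm wide; open, the fingers measure 114 mm over their backs; the gripper's body (76 mm by 85 mm) begins 54 mm behind the grasp point. The pads swing forward as they close: fully open they stand 13 mm farther back than shut.
Start: joints at [-71.906, 4.979, 10.078, 95.1, 0, 90], TCP at [0.171, -0.523, 0.253] pointing down, gripper open.
Joint ranges: [-179.16, 179.16], [-48.56, 103.87], [-65.8, 70.77], [-126.05, 130.52], [-82.76, 87.17], [-180, 180]. Speed limits (degrees/s): [127.2, 127.2, 147.25, 180, 180, 180].

INTERFACE

Orientations are given as [roll, pitch, yaw] about the fixed x, y, z axes, in that order (R = Rz(yaw) Ry(pitch) Rx(roll)).
In Python, from workcell import monitor, eyes, job gives the robot as it stands. The module is installed in compiled form; this text tells all that it offers.
- The arm moves only by the tool drive_tool, never from a script. Its argument "plan" is a list of rows, each a list of 3 entries, a list of its own where there are three numbers: the opening, from 0 (shut) to 1 (fully open), then the shift along the world's x, y, z in m, then the turn about the world's z in degrees. In form: [[gripper, [x, y, z], yaw], ...]. A call has 1 to 10 rows; each row shifts and turns the commanded pose from where the row before left it; what a row does not reach is not made up. A row lasts 1/8 s, in which the tool goes at most 62.5 mm and 10.7 degrees, less where a joint would pass 70% of its speed; a pose out of reach is approached as far as the arm can. A call is refused whole if a number of a shift passes 0.0625 or a number of a turn 10.7, either way. A call with a gripper value outside its range is refused whole. The fingers move at their own pace and stop on an object; "grip_force" is the grip in N (left out, the last holds). Time passes only in rows, so rows that do not move let the fingers close. It gives the time, the measured TCP pose, the force and the opening at its end, in the units of the state.
- monitor.get_obs(): the state, without advancing time (a new reading comes with each control period).
- eyes.camera(name): name is "scene" or "side" or "wrist"; returns (picture, depth): 384x512x3 uint8, red, green, blue; 384x512 float32, m along the optical axis (not along the pixel's ray), 0 where there is no reading.
- eyes.camera_params(name): a dict with "fx", "fy", "cx", "cy" (pixels), "extrinsics" (4x4, takes a point from world to camera coordinates); the wrist camera has in their place "mount" (4x4, takes a point from camera to tool coordinates, whose origin is the TCP and whose axes are the flange's). Camera axes: x right, y down, z forward; pixel columns grow to the right and rows downward; lengths in m; the calibration is good to about 2 mm. A picture is of the moment at which its call begins: read the wrist's pose just before it. camera_params takes no time and is no camera call.
- job.job_done(): hands the job in, once; it reports no verdict.
The state is a dict: "time": time; "q": joint angles; "qd": joint speeds; "joint_efforts": joint torques, N m; "ee_pos": TCP position; "tcp_rot": TCP orientation; "wrist_force": force on the tool from outside, world axes, zero at the start; "torque": the same for the moment, N m; "opening": finger opening in m.
Only numpy, scipy, OpenCV 4.12 (cv2) and the standard library are available. Lean on these libraries where they do the work, as an engineer would, in place of code of your own. Each camera call takes 0.05 s, during which the arm holds its last target.

## Working session

There is one attempt and no reset: what is moved stays moved. The work goes in short steps, Python scripts to look and compute and a tool call to move; the robot and the scene stay as the last step left them, time stands still between calls to the robot, and variables do not carry over. Pictures are saved under pics/ and viewed, and the job is handed in when it is done.

Besides the shell and the picture viewer there is one more tool, called as name([rows], argument=value, ...), one row to a line, values as JSON. drive_tool: Moves the arm, as the interface text tells. Its arguments: {"type":"object","properties":{"plan":{"type":"array","items":{"type":"array"}},"grip_force":{"type":"number"}},"required":["plan"]}

```bash
mkdir -p pics; cat > h.py <<'E'
import numpy as np,cv2
from workcell import monitor,eyes,job
def snap(n,tag):
    o=monitor.get_obs(); p,d=eyes.camera(n); np.savez(f'pics/{tag}.npz',p=p,d=d,pos=o['ee_pos'],rot=o['tcp_rot'])
    cv2.imwrite(f'pics/{tag}.png',cv2.resize(p[:,:,::-1],(768,576),interpolation=cv2.INTER_CUBIC)); return p,d
def w2p(n,P):
    c=eyes.camera_params(n);E=np.array(c['extrinsics']);q=E[:3,:3]@np.array(P)+E[:3,3]
    return c['fx']*q[0]/q[2]+c['cx'],c['fy']*q[1]/q[2]+c['cy']
def ray(n,u,v):
    c=eyes.camera_params(n);E=np.array(c['extrinsics']);R=E[:3,:3].T
    return -R@E[:3,3], R@np.array([(u-c['cx'])/c['fx'],(v-c['cy'])/c['fy'],1])
def atz(n,u,v,z):
    o,d=ray(n,u,v); return o+d*(z-o[2])/d[2]
def px(n,tag,u,v):
    d=np.load(f'pics/{tag}.npz')['d'][int(v),int(u)]; o,r=ray(n,u,v); return o+r*d
E
python3 - <<'E'
from h import *
print(monitor.get_obs())
for n in('scene','side','wrist'):
    snap(n,n+'0'); print(n,eyes.camera_params(n))
E
```

```text
{'time': 0.0, 'q': array([-7.19055583e+01,  5.01260273e+00,  1.00322871e+01,  9.51019321e+01,
       -1.51162427e-03,  9.00001487e+01]), 'qd': array([-0.05096306, -0.00208836,  0.07832181,  0.07375263, -0.02468506,
        0.01751604]), 'joint_efforts': array([-7.81439594e-04, -5.20394218e+01,  4.64792490e+01,  1.69214403e-02,
       -6.72271403e-05,  4.90725796e-06]), 'ee_pos': array([ 0.17074424, -0.52258667,  0.25254925]), 'tcp_rot': array([-1.79917752e+02,  1.51183618e-03,  1.80942952e+01]), 'wrist_force': array([0.21187196, 0.46020703, 0.00059031]), 'torque': array([-0.04445373, -0.01366916,  0.00537444]), 'opening': 0.08513684877112455}
scene {'fx': 448.7525034064793, 'fy': 448.7525034064793, 'cx': 249.44917554588167, 'cy': 189.04505468551437, 'extrinsics': array([[ 0.71906596,  0.69469869, -0.01838111, -0.425315  ],
       [ 0.45148267, -0.48709957, -0.74759441, -0.1448377 ],
       [-0.52830629,  0.52927094, -0.66390115,  1.62350521],
       [ 0.        ,  0.        ,  0.        ,  1.        ]])}
side {'fx': 457.9517795514029, 'fy': 457.9517795514029, 'cx': 263.5484290042317, 'cy': 190.5302672348953, 'extrinsics': array([[-0.8381548 ,  0.54542273, -0.00325214,  0.44621421],
       [ 0.32299924,  0.4915329 , -0.80874402, -0.08177111],
       [-0.43950884, -0.67890312, -0.58815179,  1.76621775],
       [ 0.        ,  0.        ,  0.        ,  1.        ]])}
wrist {'fx': 302.7823965956461, 'fy': 302.7823965956461, 'cx': 252.76574050142204, 'cy': 189.60342547815088, 'mount': array([[-1.14063039e-03, -9.45333531e-01, -3.26103074e-01,
         8.35774052e-02],
       [ 9.99999232e-01, -1.23660317e-03,  8.70060119e-05,
        -1.19465401e-04],
       [-4.85509796e-04, -3.26102724e-01,  9.45334215e-01,
        -1.20436697e-01],
       [ 0.00000000e+00,  0.00000000e+00,  0.00000000e+00,
         1.00000000e+00]])}
```

View pics/scene0.png

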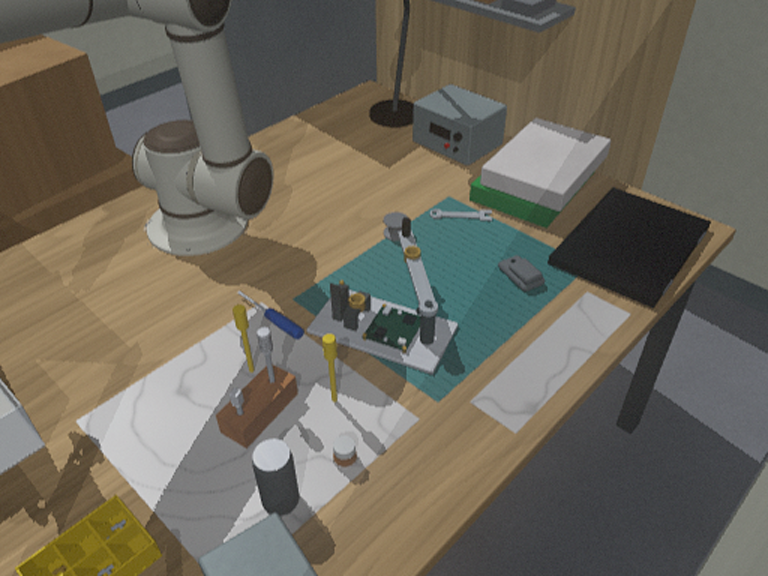

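View pics/side0.png

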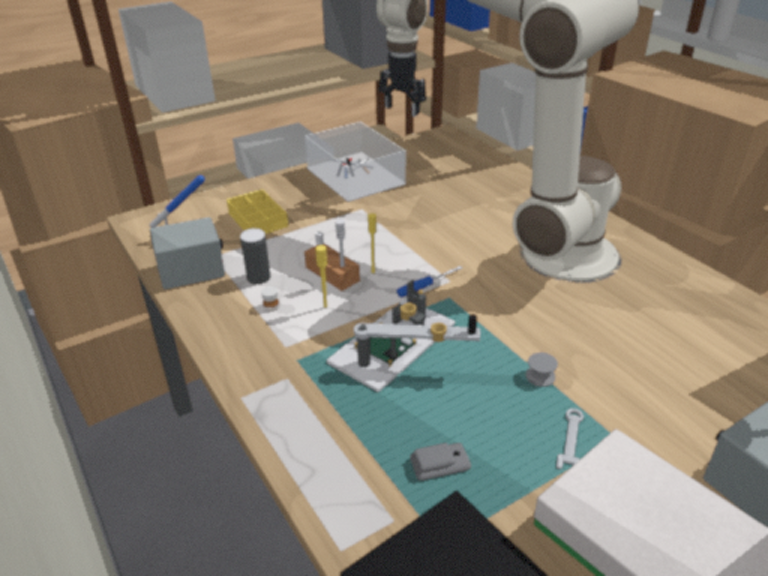

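View pics/wrist0.png

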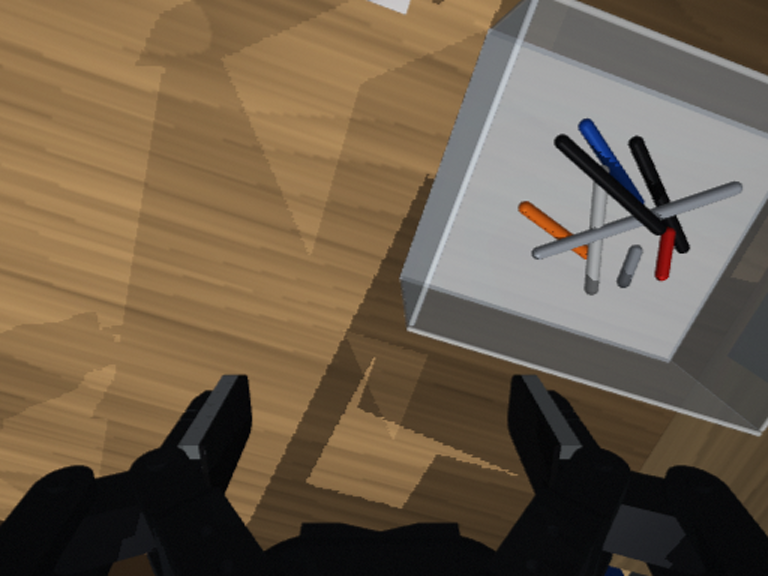

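Scene view: the grey round-headed rod stands in the wooden block at (265,335), with the short punch at (238,397). The yellow rods at (241,315) and (330,345) are decoys. The keeper knob is at (406,228), the hinge at (428,308), the upper bushing at (412,252), and the spool is at (395,225) behind the knob. I'll enlarge these to confirm.

```bash
python3 - <<'E'
from h import *
a=np.load('pics/scene0.npz')['p'];b=np.load('pics/side0.npz')['p']
def crop(i,x0,y0,w,h,s,n): cv2.imwrite(n,cv2.resize(i[y0:y0+h,x0:x0+w,::-1],None,fx=s,fy=s,interpolation=cv2.INTER_CUBIC))
crop(a,190,130,130,130,6,'') if 0 else None
crop(a,190,130,125,95,6,'pics/c1.png');crop(a,140,190,125,95,6,'pics/c2.png')
crop(b,200,185,125,95,6,'pics/c3.png');crop(b,150,130,125,95,6,'pics/c4.png')
E
```

```text
(no output)
```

View pics/c1.png

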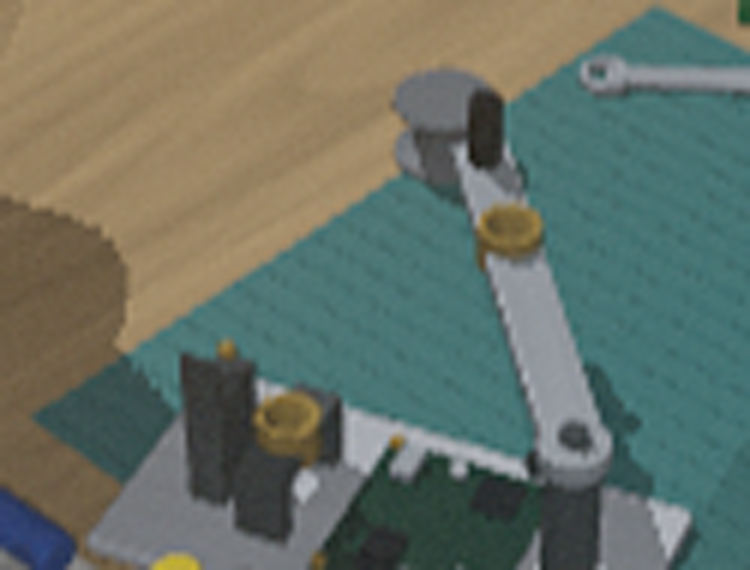

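View pics/c2.png

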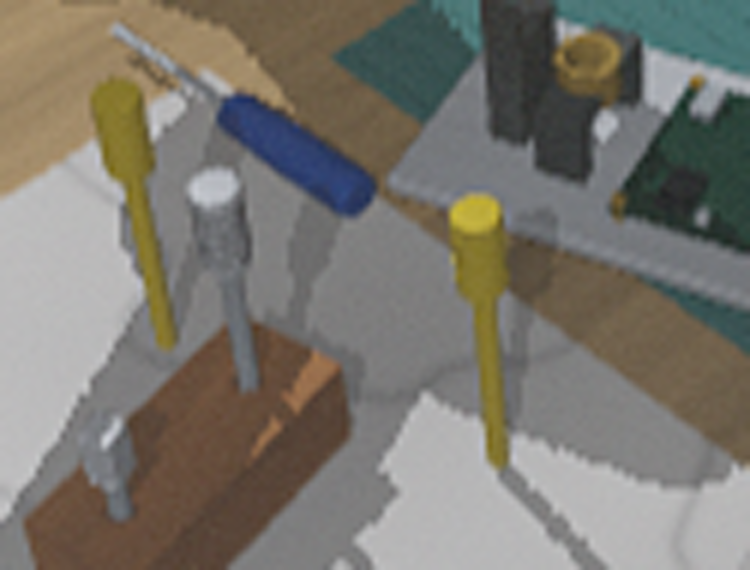

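View pics/c3.png

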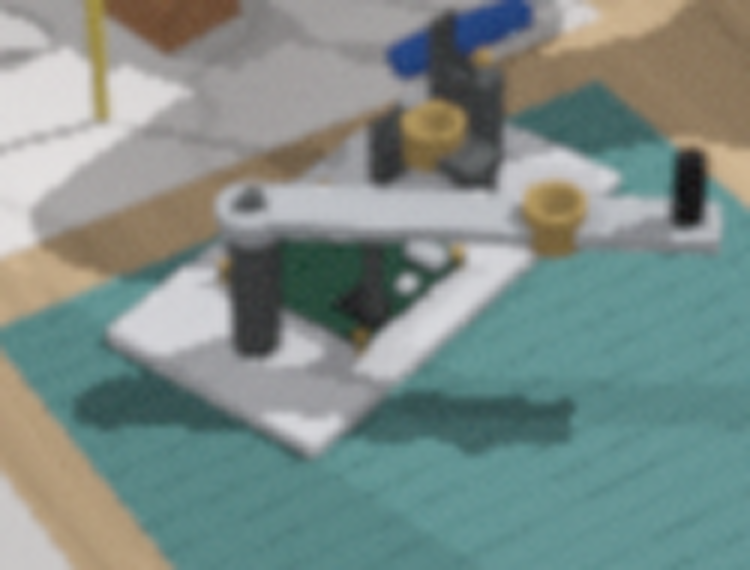

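View pics/c4.png

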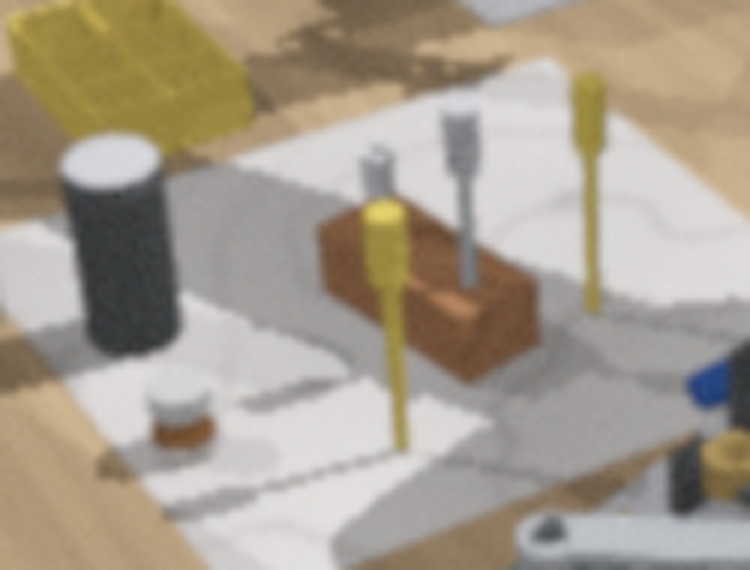

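```bash
cat > pts.py <<'E'
from h import *
O={'c1':('scene',190,130),'c2':('scene',140,190),'c3':('side',200,185),'c4':('side',150,130)}
def f(c,x,y,z):
    n,u,v=O[c]; return atz(n,u+(x+.5)/6-.5,v+(y+.5)/6-.5,z)
def m(name,z,*L):
    P=[f(*l,z) for l in L]; print(name,*[np.round(p[:2]*1000,1) for p in P],'mean',np.round(np.mean(P,0)[:2]*1000,1)); return np.mean(P,0)[:2]
H=m('hinge',.105,('c1',575,435),('c3',248,198))
K=m('knob',.145,('c1',487,97),('c3',691,155))
U=m('upper',.114,('c1',512,225),('c3',556,200))
L=m('lower',.064,('c1',289,415),('c3',434,122))
R=m('rodtop',.171,('c2',215,187),('c4',462,108))
m('rodbase',.05,('c2',250,387),('c4',469,285))
m('punchtop',.102,('c2',108,430),('c4',378,158))
m('yel1',.171,('c2',119,97),('c4',589,84))
m('yel1b',.0,('c2',168,345),('c4',593,308))
m('yel2',.171,('c2',476,213),('c4',386,213))
m('can',.125,('c4',111,160))
def a(v):return np.degrees(np.arctan2(v[1],v[0]))
print('HK',np.linalg.norm(K-H),a(K-H),'HU',np.linalg.norm(U-H),a(U-H),'HL',np.linalg.norm(L-H),a(L-H))
e=(L-H)/np.linalg.norm(L-H); print('knob shut',H+e*.215,'open angle',np.radians(a(L-H)-a(K-H)))
E
python3 pts.py
```

```text
hinge [658.4  77.4] [658.6  70.7] mean [658.5  74. ]
knob [487.9 205.3] [486.4 202.8] mean [487.1 204. ]
upper [541.4 165.1] [538.1 164.7] mean [539.8 164.9]
lower [519.2  27. ] [517.1  26.6] mean [518.1  26.8]
rodtop [ 547.5 -213.1] [ 545.9 -210.3] mean [ 546.7 -211.7]
rodbase [ 551. -216.] [ 548.5 -209.7] mean [ 549.7 -212.8]
punchtop [ 564.8 -294.3] [ 562.9 -290.4] mean [ 563.8 -292.3]
yel1 [ 475.3 -207.1] [ 471.2 -193.5] mean [ 473.2 -200.3]
yel1b [ 465.5 -203.1] [ 462.6 -210.5] mean [ 464.1 -206.8]
yel2 [ 637.  -149.8] [ 634.3 -136.3] mean [ 635.6 -143.1]
can [ 711.  -340.6] mean [ 711.  -340.6]
HK 0.21507063765620718 142.81438254351661 HU 0.14949956599187372 142.57540570231467 HL 0.14806149578653235 -161.40503688652547
knob shut [0.45470036 0.00546211] open angle -5.309630517559845
```

The grey round-headed rod in the block's hole (scene ~(175,223)) is the one meant. It is grey like the punch but has a round ribbed head and a long shank, and the yellow ones are out. The keeper is open by about 0.97 rad. I'll head for the knob.

drive_tool([
  [1, [0.025, 0.06, 0.0], 0],
  [1, [0.025, 0.06, 0.0], 0],
  [1, [0.025, 0.06, 0.0], 0],
  [1, [0.025, 0.06, 0.0], 0],
  [1, [0.025, 0.06, 0.0], 0],
  [1, [0.025, 0.06, 0.0], 0],
])

```text
time: 0.9
ee_pos: [0.3153, -0.1748, 0.2533]
tcp_rot: [180.0, -0.0, 18.1]
wrist_force: [0.6, -0.5, 0.5]
opening: 0.0851
```

```bash
python3 -c "
from h import *
o=monitor.get_obs();print(o['q'],o['ee_pos'],o['tcp_rot'])"
```

```text
[-2.90143467e+01 -2.07129096e+01 -1.27506037e+01  9.79237310e+01
  4.02727086e-03  1.32928447e+02] [ 0.31525574 -0.17483118  0.25326364] [ 1.79974498e+02 -2.92215947e-02  1.80572145e+01]
```

drive_tool([
  [1, [0.0166, 0.0367, 0.0], 10.4],
  [1, [0.0166, 0.0367, 0.0], 10.4],
  [1, [0.0166, 0.0367, 0.0], 10.4],
  [1, [0.0166, 0.0367, 0.0], 10.4],
  [1, [0.0166, 0.0367, 0.0], 10.4],
  [1, [0.0166, 0.0367, 0.0], 10.4],
  [1, [0.0166, 0.0367, 0.0], 10.4],
  [1, [0.0166, 0.0367, 0.0], 10.4],
  [1, [0.0166, 0.0367, 0.0], 10.4],
  [1, [0.0166, 0.0367, 0.0], 10.4],
])

```text
time: 2.15
ee_pos: [0.4814, 0.1917, 0.253]
tcp_rot: [-180.0, 0.0, 122.4]
wrist_force: [1.4, -0.4, -0.1]
opening: 0.0851
```

drive_tool([
  [1, [0, 0, 0.0], 10.4],
  [1, [0, 0, 0.0], 10.4],
  [1, [0, 0, 0], 0],
  [1, [0, 0, 0], 0],
])

```text
time: 2.65
ee_pos: [0.481, 0.1903, 0.2532]
tcp_rot: [-180.0, -0.0, 142.7]
wrist_force: [0.1, -0.4, -0.8]
opening: 0.0851
```

```bash
python3 -c "
from h import *
o=monitor.get_obs();print(o['q'],o['ee_pos'],o['tcp_rot'])
snap('wrist','w1')"
```

```text
[2.15805135e+01 4.80563483e-01 5.39622460e+00 9.49254535e+01
 3.88083302e-04 5.89265570e+01] [0.48099313 0.19025136 0.25320804] [-1.79991813e+02 -5.38661948e-03  1.42653956e+02]
```

View pics/w1.png

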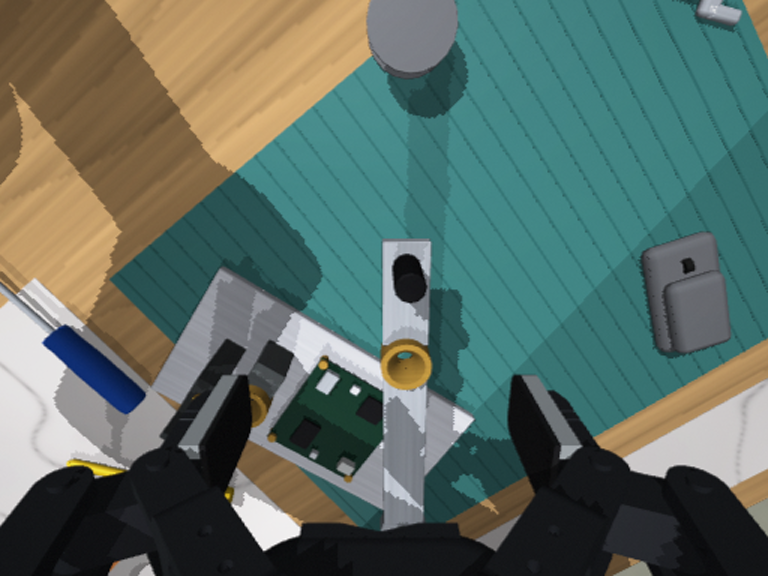

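```bash
cat >> h.py <<'E'
from scipy.spatial.transform import Rotation as Rn
def wcam(tag):
    z=np.load(f'pics/{tag}.npz'); T=np.eye(4);T[:3,:3]=Rn.from_euler('xyz',z['rot'],degrees=True).as_matrix();T[:3,3]=z['pos']
    c=eyes.camera_params('wrist'); return T@np.array(c['mount']),c
def watz(tag,u,v,z):
    M,c=wcam(tag); d=M[:3,:3]@np.array([(u-c['cx'])/c['fx'],(v-c['cy'])/c['fy'],1]); o=M[:3,3]
    return o+d*(z-o[2])/d[2]
def wproj(tag,P):
    M,c=wcam(tag); q=np.linalg.inv(M)@np.append(P,1); return c['fx']*q[0]/q[2]+c['cx'],c['fy']*q[1]/q[2]+c['cy']
E
python3 - <<'E'
from h import *
for P in ((.4871,.204,.145),(.4871,.204,.105),(.5398,.1649,.114),(.5181,.0268,.064)): print(np.array(wproj('w1',P))*1.5)
print(watz('w1',405.5/1.5,363/1.5,.114))
E
```

```text
[407.60509861 288.09729712]
[403.79286878 266.44789171]
[404.18932104 367.82372027]
[245.43583317 410.42222803]
[0.53748961 0.16764918 0.114     ]
```

drive_tool([
  [1, [0.006, 0.0145, -0.02], 0],
  [1, [0, 0, -0.048], 0],
  [1, [0, 0, -0.047], 0],
  [0.33, [0, 0, 0], 0],
  [0.33, [0, 0, 0], 0],
  [0.33, [0, 0, 0], 0],
])

```text
time: 3.45
ee_pos: [0.4881, 0.2052, 0.1408]
tcp_rot: [179.8, 0.1, 142.9]
wrist_force: [-0.4, 0.5, 0.4]
opening: 0.032
```

```bash
python3 -c "
from h import *
o=monitor.get_obs();print(o['q'],o['ee_pos'],o['tcp_rot'],o['opening'])
snap('wrist','w2')"
```

```text
[ 2.28037490e+01  1.22487521e+00 -6.27547583e+00  8.22979860e+01
 -8.82081465e-04  5.99472694e+01] [0.4881029  0.20521275 0.14077752] [1.79825889e+02 1.01755482e-01 1.42856323e+02] 0.03198582067773631
```

View pics/w2.png

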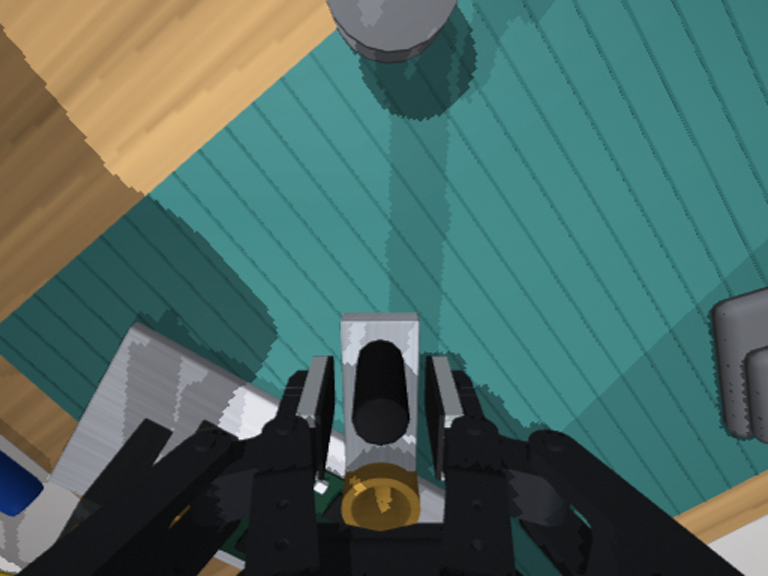

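```bash
python3 - <<'E'
import numpy as np
H=np.array([658.5,74]);t=np.radians(np.r_[142.8+5*np.arange(11),np.arange(194.3,202,1.5)])
P=H+215*np.c_[np.cos(t),np.sin(t)]
print(np.round(np.degrees(t),1));print(np.round(P,1).tolist());print(np.round(np.diff(P,axis=0),1).tolist())
E
```

```text
[142.8 147.8 152.8 157.8 162.8 167.8 172.8 177.8 182.8 187.8 192.8 194.3
 195.8 197.3 198.8 200.3 201.8]
[[487.2, 204.0], [476.6, 188.6], [467.3, 172.3], [459.4, 155.2], [453.1, 137.6], [448.4, 119.4], [445.2, 100.9], [443.7, 82.3], [443.8, 63.5], [445.5, 44.8], [448.8, 26.4], [450.2, 20.9], [451.6, 15.5], [453.2, 10.1], [455.0, 4.7], [456.9, -0.6], [458.9, -5.8]]
[[-10.7, -15.4], [-9.3, -16.3], [-7.8, -17.0], [-6.3, -17.7], [-4.8, -18.1], [-3.2, -18.5], [-1.5, -18.7], [0.1, -18.8], [1.7, -18.7], [3.4, -18.5], [1.3, -5.5], [1.5, -5.4], [1.6, -5.4], [1.7, -5.4], [1.9, -5.3], [2.0, -5.3]]
```

drive_tool([
  [0.27, [-0.0107, -0.0154, 0], 5],
  [0.27, [-0.0093, -0.0163, 0], 5],
  [0.27, [-0.0078, -0.017, 0], 5],
  [0.27, [-0.0063, -0.0177, 0], 5],
  [0.27, [-0.0048, -0.0181, 0], 5],
  [0.27, [-0.0032, -0.0185, 0], 5],
  [0.27, [-0.0015, -0.0187, 0], 5],
  [0.27, [0.0001, -0.0188, 0], 5],
  [0.27, [0.0017, -0.0187, 0], 5],
  [0.27, [0.0, 0.0, 0], 0],
])

```text
time: 4.75
ee_pos: [0.4458, 0.045, 0.1395]
tcp_rot: [-180.0, 0.1, -172.2]
wrist_force: [-0.5, 0.3, 0.1]
opening: 0.0229
```

```bash
python3 -c "
from h import *
o=monitor.get_obs();print(o['q'],o['ee_pos'],o['tcp_rot'],o['opening'])
snap('wrist','w3');snap('scene','s3')"
```

```text
[ 5.76330584e+00 -9.87340578e+00 -1.68406037e+01  8.29251660e+01
 -3.94128979e-03 -2.00088415e+00] [0.44581475 0.04497759 0.13948105] [-1.79992303e+02  1.07432817e-01 -1.72235806e+02] 0.02294414874789699
```

View pics/w3.png

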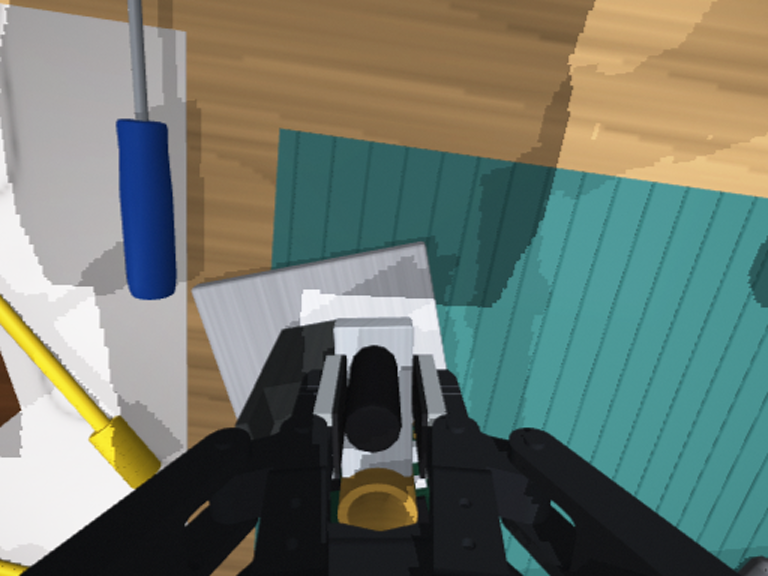

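View pics/s3.png

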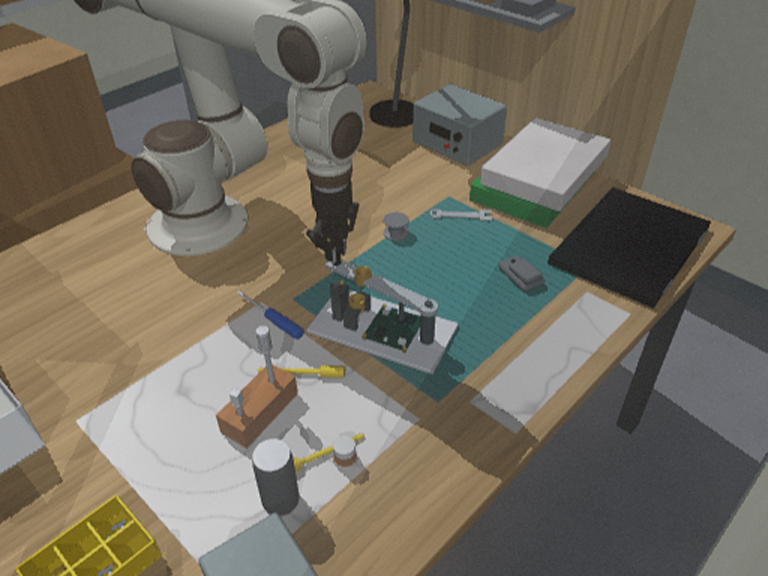

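drive_tool([
  [0.27, [0.0016, -0.0093, 0], 2.5],
  [0.27, [0.0018, -0.0092, 0], 2.5],
  [0.27, [0.0013, -0.0055, 0], 1.5],
  [0.27, [0.0015, -0.0054, 0], 1.5],
  [0.27, [0.0, 0.0, 0], 0],
])

```text
time: 5.48
ee_pos: [0.4516, 0.0167, 0.1385]
tcp_rot: [-180.0, 0.0, -164.2]
wrist_force: [-0.3, -0.5, -0.2]
opening: 0.0231
```

drive_tool([
  [0.27, [0.0008, -0.0027, 0], 0.7],
  [0.27, [0.0008, -0.0027, 0], 0.7],
  [0.27, [0.0, 0.0, 0], 0],
])

```text
time: 5.85
ee_pos: [0.4531, 0.0105, 0.1383]
tcp_rot: [-180.0, -0.0, -162.7]
wrist_force: [-0.6, -0.1, 2.3]
opening: 0.0232
```

drive_tool([
  [0.27, [0.0008, -0.0027, 0], 0.7],
  [0.27, [0.0008, -0.0027, 0], 0.7],
  [0.27, [0.0, 0.0, 0], 0],
])

```text
time: 6.22
ee_pos: [0.4547, 0.0051, 0.1382]
tcp_rot: [-180.0, -0.0, -161.3]
wrist_force: [-0.4, 0.2, 0.4]
opening: 0.0229
```

drive_tool([
  [0.27, [0.0007, -0.002, 0], 0],
  [0.27, [0.0007, -0.002, 0], 0],
  [0.27, [0.0, 0.0, 0], 0],
])

```text
time: 6.6
ee_pos: [0.4556, 0.0026, 0.1382]
tcp_rot: [179.8, -0.0, -161.3]
wrist_force: [-3.0, 9.9, 1.5]
opening: 0.0228
```

```bash
python3 -c "
from h import *
o=monitor.get_obs();print(o['q'],o['ee_pos'],o['tcp_rot'],o['opening'])
snap('wrist','w4');snap('side','d4')
b=np.load('pics/d4.npz')['p'];cv2.imwrite('pics/c5.png',cv2.resize(b[170:265,200:325,::-1],None,fx=6,fy=6,interpolation=2))"
```

```text
[  0.21689168  -8.64589407 -15.91321894  82.7994272    0.19073655
 -18.52203002] [0.45556536 0.00260007 0.1382102 ] [ 1.79797938e+02 -2.70341833e-03 -1.61261185e+02] 0.022795371201769332
```

View pics/w4.png

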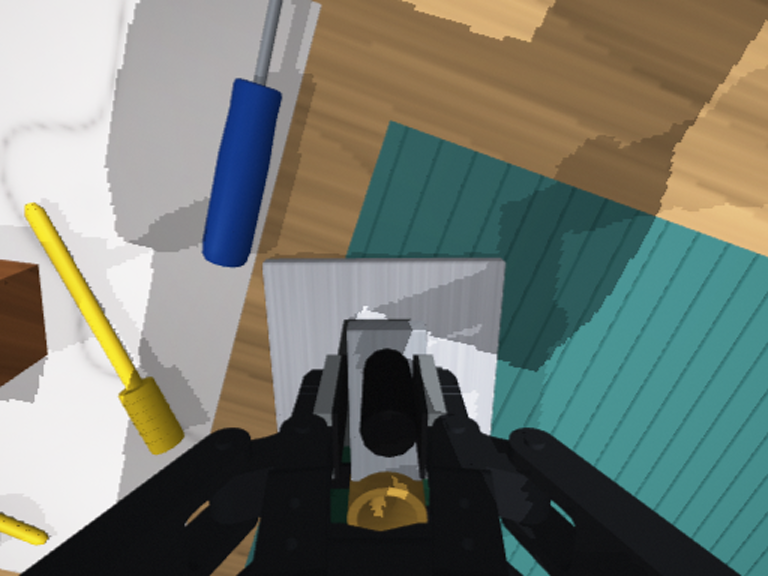

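View pics/c5.png

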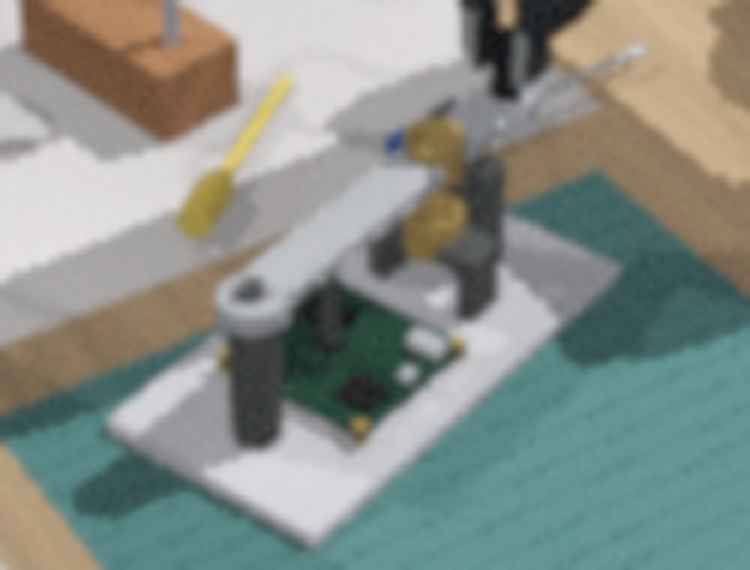

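drive_tool([
  [0.27, [-0.0007, 0.0022, 0], 0],
  [1, [0, 0, 0], 0],
  [1, [0, 0, 0], 0],
  [1, [0, 0, 0.03], 0],
  [1, [0, 0, 0.06], 0],
  [1, [0, 0, 0.05], 0],
  [1, [0, 0, 0], 0],
  [1, [0, 0, 0], 0],
])

```text
time: 7.7
ee_pos: [0.4554, 0.0036, 0.2778]
tcp_rot: [180.0, -0.0, -161.3]
wrist_force: [-0.7, -0.4, 0.1]
opening: 0.0855
```

```bash
python3 -c "
from h import *
snap('wrist','w5');snap('side','d5');snap('scene','s5');o=monitor.get_obs();print(o['ee_pos'],o['wrist_force'])
b=np.load('pics/d5.npz')['p'];cv2.imwrite('pics/c6.png',cv2.resize(b[170:265,200:325,::-1],None,fx=6,fy=6,interpolation=2))
b=np.load('pics/s5.npz')['p'];cv2.imwrite('pics/c7.png',cv2.resize(b[130:225,190:315,::-1],None,fx=6,fy=6,interpolation=2))
"
```

```text
[0.4549732  0.00361392 0.27695502] [-0.06871517 -0.34157372  0.01070455]
```

View pics/w5.png

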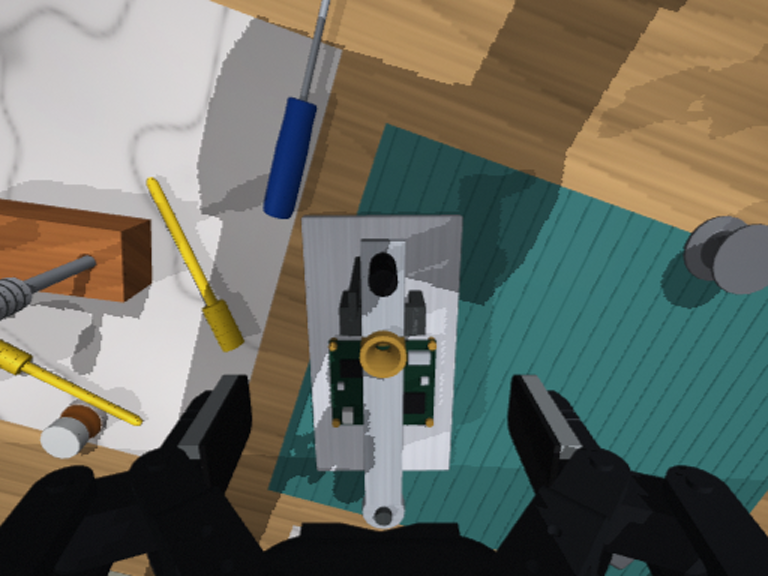

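View pics/c6.png

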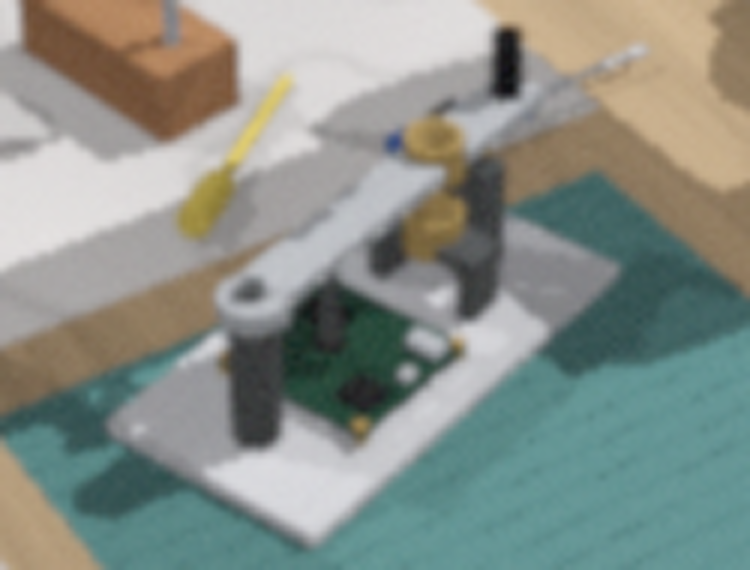

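View pics/c7.png

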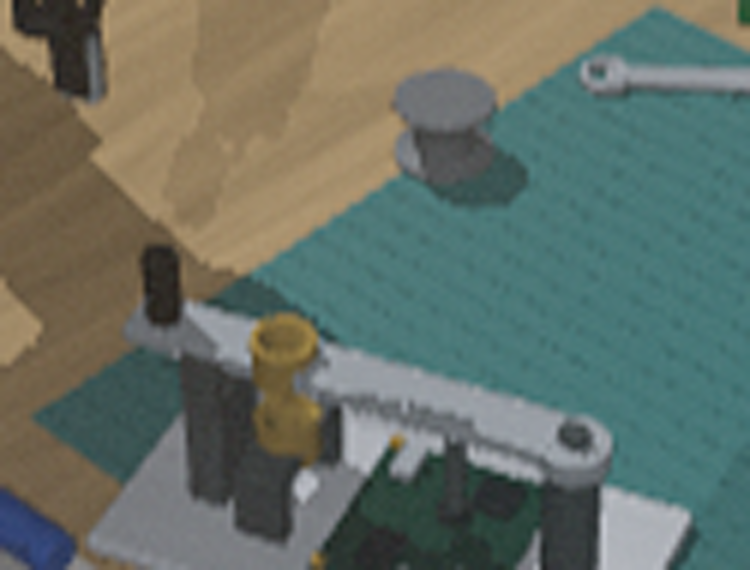

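```bash
python3 - <<'E'
from h import *
def g(n,x0,y0,x,y,z): return atz(n,x0+(x+.5)/6-.5,y0+(y+.5)/6-.5,z)
print('w',watz('w5',382.5/1.5,352/1.5,.114))
print('side',g('side',200,170,436,136,.114),'scene',g('scene',190,130,286,340,.114))
print('hinge w',watz('w5',383/1.5,516/1.5,.105))
b=np.load('pics/w5.npz')['p'];cv2.imwrite('pics/c8.png',cv2.resize(b[205:265,215:295,::-1],None,fx=9,fy=9,interpolation=2))
E
```

```text
w [0.51457315 0.02584595 0.114     ]
side [0.51589668 0.02603424 0.114     ] scene [0.5202687  0.02636913 0.114     ]
hinge w [0.66231272 0.07651708 0.105     ]
```

View pics/c8.png

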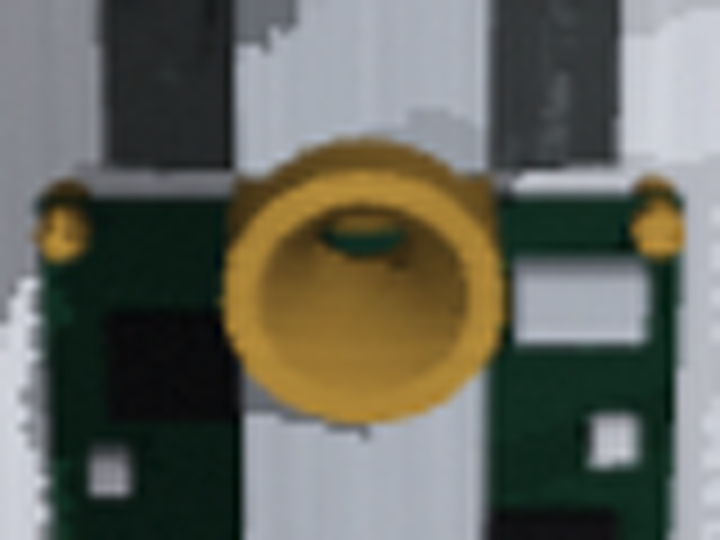

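drive_tool([
  [1, [0.018, -0.043, 0], 0],
  [1, [0.018, -0.043, 0], 0],
  [1, [0.018, -0.043, 0], 0],
  [1, [0.018, -0.043, 0], 0],
  [1, [0.02, -0.0435, 0], 0],
  [1, [0, 0, 0], 0],
  [1, [0, 0, 0], 0],
])

```text
time: 8.72
ee_pos: [0.547, -0.2117, 0.2774]
tcp_rot: [179.9, -0.1, -161.3]
wrist_force: [-0.2, 0.2, -0.1]
opening: 0.0856
```

```bash
python3 -c "
from h import *
print(watz('w5',255.4,238,.114))
snap('wrist','w6');o=monitor.get_obs();print(o['ee_pos'],o['tcp_rot'])
print(np.array(wproj('w6',(.5465,-.2117,.171)))*1.5,np.array(wproj('w6',(.5497,-.2128,.05)))*1.5)
"
```

```text
[0.51813746 0.0274998  0.114     ]
[ 0.5469814  -0.21124314  0.2779035 ] [ 1.79957955e+02 -3.74055627e-02 -1.61291392e+02]
[379.27588441 295.33256213] [376.47901316 245.0468536 ]
```

View pics/w6.png

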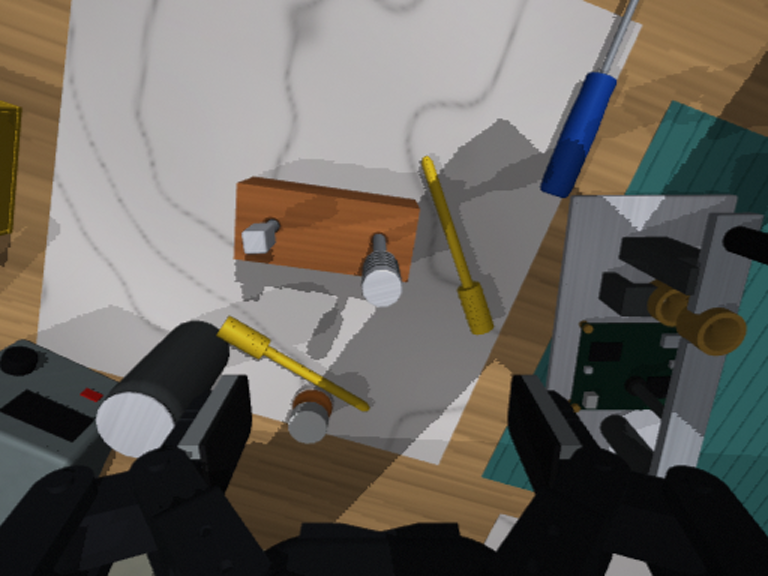

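```bash
python3 -c "
from h import *
print(watz('w6',382/1.5,287/1.5,.171),watz('w6',379/1.5,240/1.5,.05))
"
```

```text
[ 0.54158401 -0.21183379  0.171     ] [ 0.54521902 -0.21221566  0.05      ]
```

drive_tool([
  [1, [-0.0025, -0.0005, -0.03], 0],
  [1, [0, 0, -0.05], 0],
  [1, [0, 0, -0.047], 0],
  [1, [0, 0, 0], 0],
  [0.15, [0, 0, 0], 0],
  [0.15, [0, 0, 0], 0],
  [0.15, [0, 0, 0], 0],
  [0.15, [0, 0, 0], 0],
  [0.15, [0, 0, 0], 0],
], grip_force=60)

```text
time: 9.9
ee_pos: [0.5453, -0.2126, 0.1524]
tcp_rot: [-179.9, 0.1, -161.3]
wrist_force: [0.8, 0.0, 6.3]
opening: 0.0206
```

```bash
python3 -c "
from h import *
o=monitor.get_obs();print(o['ee_pos'],o['tcp_rot'],o['wrist_force'],o['torque'])
snap('wrist','w7')
"
```

```text
[ 0.54528792 -0.21257994  0.1524167 ] [-1.79929437e+02  7.93100358e-02 -1.61312027e+02] [8.49692373e-01 7.91421315e-04 6.31707486e+00] [-0.02651501  0.09067737 -0.03088208]
```

View pics/w7.png

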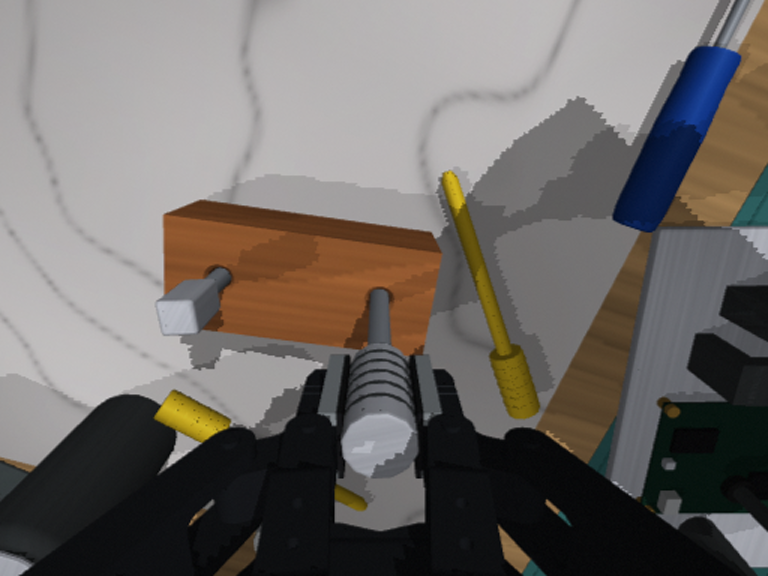

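drive_tool([
  [0.1, [0, 0, 0.01], 0],
  [0.1, [0, 0, 0.02], 0],
  [0.1, [0, 0, 0.04], 0],
  [0.1, [0, 0, 0.05], 0],
  [0.1, [0, 0, 0.05], 0],
  [0.1, [0, 0, 0], 0],
  [0.1, [0, 0, 0], 0],
], grip_force=70)

```text
time: 10.82
ee_pos: [0.5448, -0.2123, 0.3208]
tcp_rot: [180.0, -0.0, -161.3]
wrist_force: [-0.3, -0.0, -1.8]
opening: 0.0206
```

```bash
python3 -c "
from h import *
o=monitor.get_obs();print(o['ee_pos'],o['tcp_rot'],o['wrist_force'],o['torque'])
snap('side','d8');snap('scene','s8')
b=np.load('pics/d8.npz')['p'];cv2.imwrite('pics/c9.png',cv2.resize(b[80:200,150:310,::-1],None,fx=5,fy=5,interpolation=2))
b=np.load('pics/s8.npz')['p'];cv2.imwrite('pics/c10.png',cv2.resize(b[150:270,120:280,::-1],None,fx=5,fy=5,interpolation=2))
"
```

```text
[ 0.54484247 -0.2123483   0.32082612] [ 1.79972695e+02 -3.42045016e-02 -1.61306214e+02] [-0.28250948 -0.02286499 -1.79006189] [-0.01447554  0.03487993  0.0129152 ]
```

View pics/c9.png

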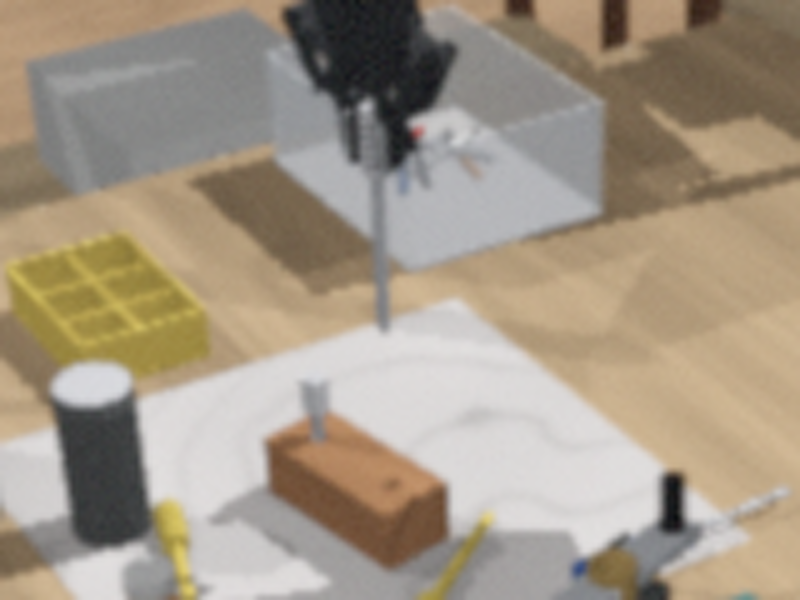

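View pics/c10.png

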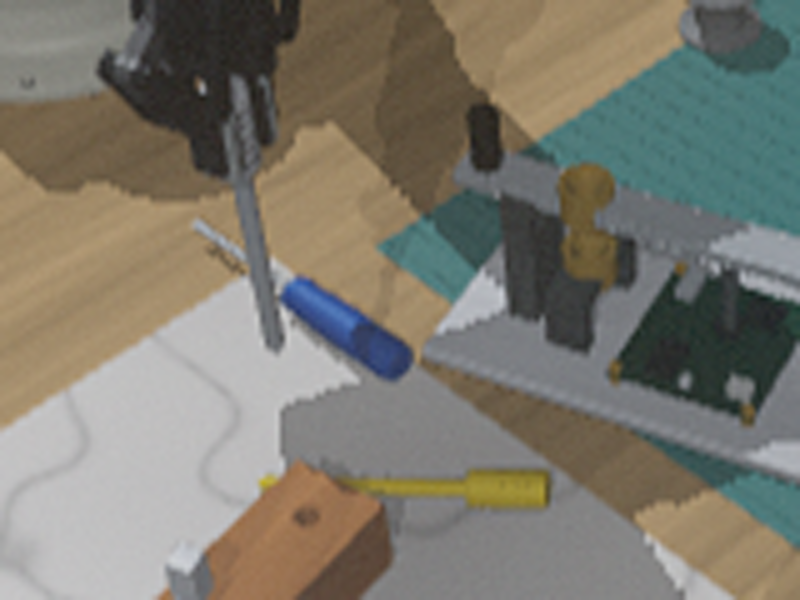

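```bash
python3 - <<'E'
from h import *
def g(n,x0,y0,x,y,z): return atz(n,x0+(x+.5)/5-.5,y0+(y+.5)/5-.5,z)
for z in(.1745,.1685,.18): print(g('side',150,80,384,329,z),g('scene',120,150,275,347,z))
print('shank top',g('side',150,80,376,174,.2945),g('scene',120,150,243,178,.2945))
E
```

```text
[ 0.54201403 -0.21816771  0.1745    ] [ 0.54428541 -0.21247175  0.1745    ]
[ 0.53725181 -0.22727757  0.1685    ] [ 0.53906741 -0.20925635  0.1685    ]
[ 0.54637939 -0.209817    0.18      ] [ 0.54906857 -0.2154192   0.18      ]
shank top [ 0.54373399 -0.21331061  0.2945    ] [ 0.5533178  -0.21854093  0.2945    ]
```

drive_tool([
  [0.1, [-0.0034, 0.03, 0], 0],
  [0.1, [-0.0034, 0.03, 0], 0],
  [0.1, [-0.0034, 0.03, 0], 0],
  [0.1, [-0.0034, 0.03, 0], 0],
  [0.1, [-0.0034, 0.03, 0], 0],
  [0.1, [-0.0034, 0.03, 0], 0],
  [0.1, [-0.0035, 0.03, 0], 0],
  [0.1, [-0.0035, 0.03, 0], 0],
  [0.1, [0, 0, -0.02], 0],
  [0.1, [0, 0, -0.02], 0],
])

```text
time: 12.18
ee_pos: [0.5169, 0.0281, 0.2796]
tcp_rot: [180.0, -0.1, -161.3]
wrist_force: [-0.0, 0.2, -0.5]
opening: 0.0207
```

drive_tool([
  [0.1, [0, 0, -0.012], 0],
  [0.1, [0, 0, 0], 0],
])

```text
time: 12.42
ee_pos: [0.5169, 0.0275, 0.2681]
tcp_rot: [180.0, -0.1, -161.3]
wrist_force: [-0.1, 0.7, -1.5]
opening: 0.0207
```

```bash
python3 -c "
from h import *
o=monitor.get_obs();print(o['ee_pos'],o['tcp_rot'],o['wrist_force'],o['torque'])
snap('side','d9');snap('scene','s9');snap('wrist','w9')
b=np.load('pics/d9.npz')['p'];cv2.imwrite('pics/c11.png',cv2.resize(b[150:240,220:320,::-1],None,fx=6,fy=6,interpolation=2))
b=np.load('pics/s9.npz')['p'];cv2.imwrite('pics/c12.png',cv2.resize(b[130:220,190:290,::-1],None,fx=6,fy=6,interpolation=2))
"
```

```text
[0.51689225 0.02754148 0.26811803] [ 1.79964841e+02 -1.24288810e-01 -1.61313168e+02] [-0.13854117  0.70083629 -1.46136622] [ 0.02296796 -0.01485764  0.00924521]
```

View pics/c11.png

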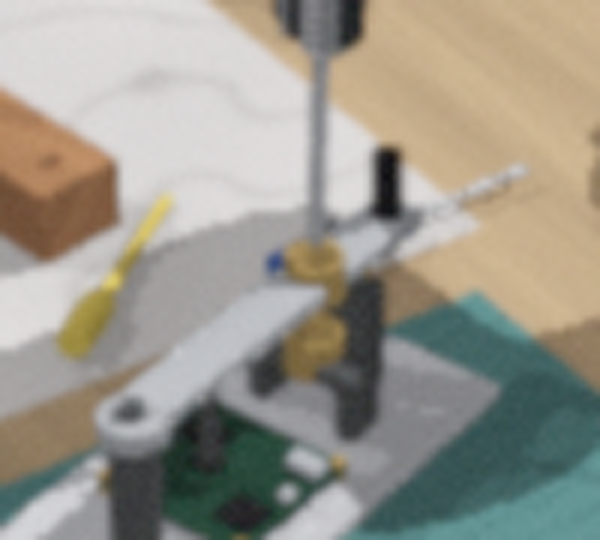

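View pics/c12.png

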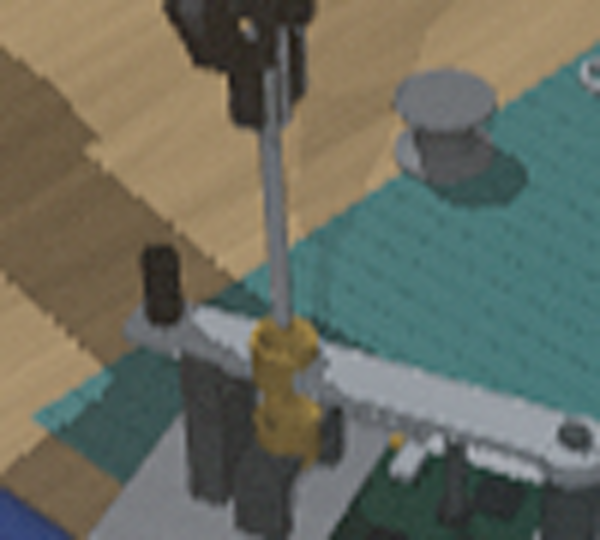

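View pics/w9.png

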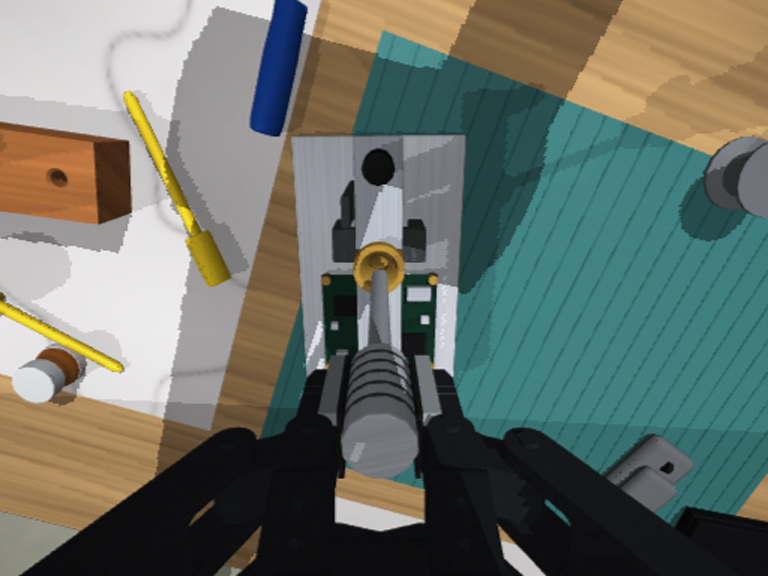

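```bash
python3 - <<'E'
from h import *
b=np.load('pics/w9.npz')['p'];cv2.imwrite('pics/c13.png',cv2.resize(b[155:215,212:292,::-1],None,fx=9,fy=9,interpolation=2))
P=watz('w9',379/1.5,266/1.5,.114);print(P)
P[2]=.1217;print(np.array(wproj('w9',P))*1.5, watz('w9',379/1.5,275/1.5,.1217))
for n in('side','scene'):
    for z in (.114,.1217): print(n,(np.array(w2p(n,(.518,.0265,z)))-((220,150) if n=='side' else (190,130)))*6)
E
```

```text
[0.51582661 0.02678326 0.114     ]
[378.98982861 269.58807865] [0.51915509 0.02791056 0.1217    ]
side [310.69220958 255.22586768]
side [310.79912728 243.45461109]
scene [280.35229696 335.24235226]
scene [279.75112161 323.08662053]
```

View pics/c13.png

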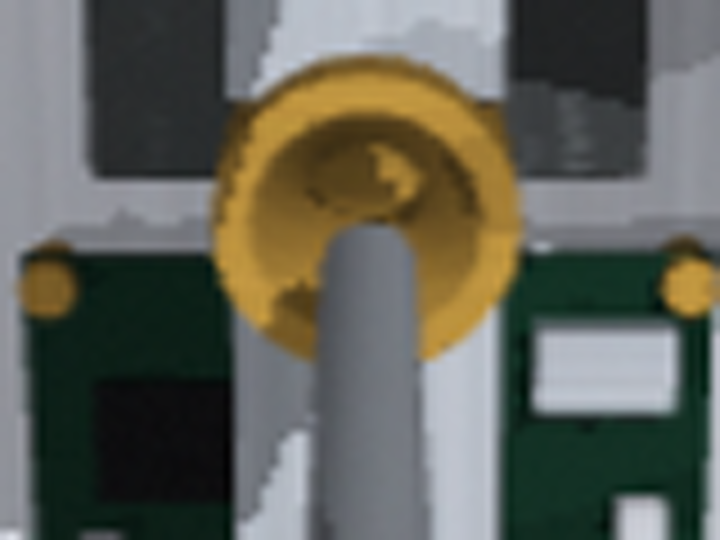

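drive_tool([
  [0.1, [0, 0, -0.006], 0],
  [0.1, [0, 0, -0.006], 0],
  [0.1, [0, 0, -0.006], 0],
  [0.1, [0, 0, -0.004], 0],
  [0.1, [0, 0, 0], 0],
])

```text
time: 13.2
ee_pos: [0.5173, 0.0276, 0.2469]
tcp_rot: [180.0, -0.0, -161.3]
wrist_force: [-0.3, -0.8, -1.7]
opening: 0.0206
```

```bash
python3 -c "
from h import *
o=monitor.get_obs();print(o['ee_pos'],o['tcp_rot'],o['wrist_force'],o['torque'])"
```

```text
[0.51729945 0.02764561 0.24690292] [ 1.79991310e+02 -3.04490136e-02 -1.61305303e+02] [-0.27677474 -0.78795526 -1.68695623] [-0.01654041  0.04167487 -0.01090223]
```

drive_tool([
  [0.1, [0, 0, -0.006], 0],
  [0.1, [0, 0, -0.007], 0],
  [0.1, [0, 0, -0.008], 0],
  [0.1, [0, 0, -0.008], 0],
  [0.1, [0, 0, 0], 0],
])

```text
time: 13.82
ee_pos: [0.5171, 0.0276, 0.2174]
tcp_rot: [180.0, -0.1, -161.3]
wrist_force: [0.3, 0.5, -0.5]
opening: 0.0205
```

```bash
python3 -c "
from h import *
o=monitor.get_obs();print(o['ee_pos'],o['tcp_rot'],o['wrist_force'],o['torque'])"
```

```text
[0.51711623 0.02762745 0.21742382] [ 1.79981188e+02 -7.01812552e-02 -1.61306625e+02] [ 0.27698028  0.49626618 -0.48318338] [0.02212729 0.0271353  0.02498183]
```

Tip is at about 71 mm with no contact. Next is the lower bushing.

drive_tool([
  [0.1, [0, 0, -0.006], 0],
  [0.1, [0, 0, -0.006], 0],
  [0.1, [0, 0, -0.006], 0],
  [0.1, [0, 0, -0.006], 0],
  [0.1, [0, 0, 0], 0],
])

```text
time: 14.45
ee_pos: [0.5172, 0.0276, 0.1937]
tcp_rot: [180.0, -0.0, -161.3]
wrist_force: [0.1, -0.6, -1.2]
opening: 0.0206
```

drive_tool([
  [0.1, [0, 0, -0.006], 0],
  [0.1, [0, 0, -0.006], 0],
  [0.1, [0, 0, -0.006], 0],
  [0.1, [0, 0, -0.004], 0],
  [0.1, [0, 0, 0], 0],
])

```text
time: 15.08
ee_pos: [0.5173, 0.0276, 0.1719]
tcp_rot: [180.0, -0.0, -161.3]
wrist_force: [-0.2, 0.5, -1.6]
opening: 0.0206
```

```bash
python3 -c "
from h import *
o=monitor.get_obs();print(o['ee_pos'],o['tcp_rot'],o['wrist_force'],o['torque'])
snap('side','d10');snap('scene','s10')
b=np.load('pics/d10.npz')['p'];cv2.imwrite('pics/c14.png',cv2.resize(b[150:240,220:320,::-1],None,fx=6,fy=6,interpolation=2))
b=np.load('pics/s10.npz')['p'];cv2.imwrite('pics/c15.png',cv2.resize(b[130:220,190:290,::-1],None,fx=6,fy=6,interpolation=2))
"
```

```text
[0.51730278 0.02763582 0.17191759] [ 1.79993149e+02 -2.80828680e-02 -1.61308712e+02] [-0.19218456  0.52589053 -1.58271514] [-0.01617751  0.03168607  0.02340938]
```

View pics/c14.png

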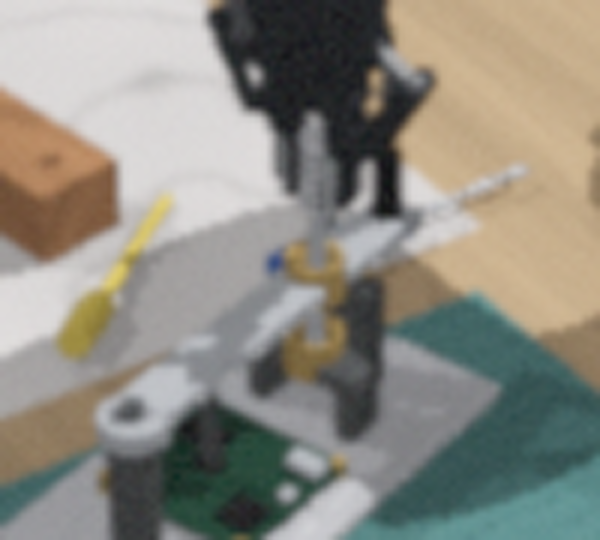

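View pics/c15.png

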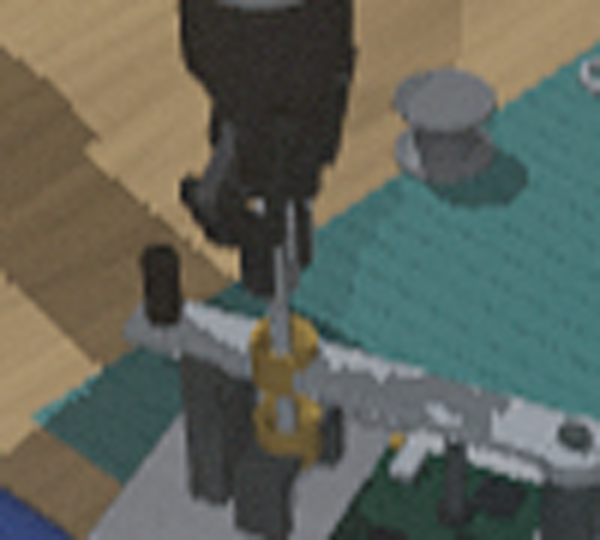

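View pics/s10.png

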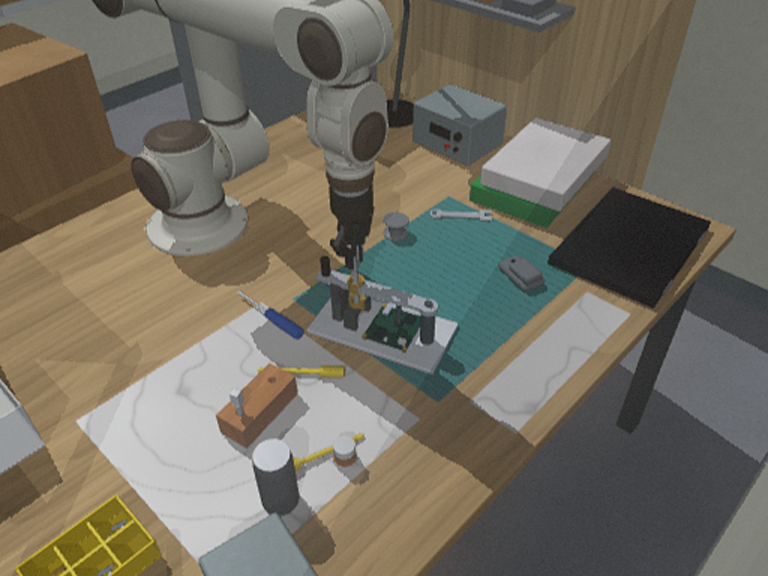

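```bash
python3 -c "
from h import *
print(job.job_done());o=monitor.get_obs();print(o['time'],o['ee_pos'],o['wrist_force'],o['opening'])"
```

```text
the job is handed in; nothing more can be done
None
the job is handed in; nothing more can be done
```

I shut the keeper bar by its knob, then lifted the grey guide rod out of the block and threaded it from above through both bushings. I handed the job in at about 15 s, with the gripper still holding the rod's head at 70 N.

- **Keeper:** it met the solid stop with about 10 N, and the knob ended where I had worked out the shut position to be. It was still there in the scene picture taken after threading. I did not feel the snap as a clear force, so I judged it from the stop contact and the bar staying put.
- **Rod:** it went in with only noise-level wrist force. Both outside cameras show it entering the lower bushing.
- **Tip height:** the tip works out at about 25 mm above the bench, or up to about 29 mm by the less exact camera estimate. Either is inside the 10–40 mm gap. I worked this out from the tool height and never saw the tip in the gap directly.
- **Camera disagreement:** the wrist camera and the outside cameras differed by up to about 5 mm on where the rod stood. I used a middle value for the grasp, and the alignment pictures above the bushing agreed to about 1–2 mm.
- **Bystanders:** in the last scene picture they look to be where they started.
- **Yellow rods:** the two free-standing yellow look-alikes had fallen over by the picture at about 4.8 s. By the measured poses my gripper stayed well above them, and I felt no contact. One now lies against or close to the flux jar, which still stands upright.

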